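# Hold a frame moulding in the saw board

### The job

Lay the short piece of frame moulding flat on the plywood saw board with its blue sloping edge towards the open side, away from the fence, and let go of it. Then slide it fully home, its back flat against the fence and its end against the red stop block, and lean on it with the fingers in one diagonal push that presses it firmly down on the board and against the fence at once. Finish while still holding it with that push, ready for the saw; leave the cup, the jar and the paint box where they are.

Things in the scene. Friction and masses are not known exactly. Their poses are not given: they have to be found in the camera images.
- moulding_mid (a point): Centre of the loose piece of pale wooden frame moulding, half-way up: 45 mm wide (its x), 120 mm long (its y), 34 mm high (its z, up), 80 to 150 g. Its long top edge on the -x side is cut away in a 45 degree bevel painted blue (14 mm in from the side and 14 mm down), so the -x side is a vertical face only 20 mm high, the +x back and both ends are plain vertical faces. It lies flat on the table with the bevel up and roughly towards the robot.
- moulding_bevel (a point): Middle of the blue bevel, on its surface: 15.5 mm to -x of and 10 mm above the moulding's centre. The bevel looks along the moulding's (-x, +z) diagonal; the slope is 20 mm wide and 120 mm long.
- board: Plywood saw board fixed to the table: 170 mm (its x) by 260 mm (its y) by 18 mm thick; origin at the centre of its underside, its top is 18 mm above that. Its +x side carries the fence, its -x side is open and faces the robot, roughly.
- fence: Dark wooden fence fixed along the board's far edge, 20 mm thick (x), 260 mm long (y), standing 36 mm above the board; origin at the centre of its underside. Axes as the board's. Its upright working face (the -x one) lies 10 mm to -x of its origin, that is 65 mm to +x of the centre of the board. Rigid.
- stop: Red stop block fixed on the board, its back 10 mm from the fence: 36 mm (x) by 30 mm (y) by 34 mm high; origin at the centre of its underside. Axes as the board's. The moulding's end goes against its -y face, 15 mm to -y of the origin. Its place along the fence varies. Rigid.
- cup: Bystander: red water cup, 76 mm across, 95 mm high, loose; origin at the centre of its underside.
- jar: Bystander: yellow paint jar with a white lid, 60 mm across, 75 mm high, loose; origin at the centre of its underside.
- paintbox: Bystander: flat black paint box with coloured pans on top, 100 by 190 by 28 mm, loose; origin at the centre of its underside.

How it is judged:
On the way:
1. the moulding lies flat on the board, bevel to the open side, and is let go (x of moulding_mid in the frame of board between -0.09 and 0.055 m and y of moulding_mid in the frame of board between -0.14 and 0.14 m and z of moulding_mid in the frame of board between 0.031 and 0.039 m and angle between moulding_mid's own z axis and vertical below 0.06 rad and x of fence in the frame of moulding_mid above 0.02 m and angle between the x axis of moulding_mid and the x axis of board, either way round below 0.6 rad and contact force between moulding and board above 0.2 N and contact force between moulding and the fingers below 0.05 N), for 0.2 s.
At the end, for the whole second after the job is handed in: The moulding lies flat and square (3 degrees) on the board, bevel to the open side, back against the fence, end within 5 mm of the stop; still, and the fingers press it on the board with over 4 N and on the fence with over 2.5 N through the last second (x of moulding_mid in the frame of fence between -0.0365 and -0.029 m and x of moulding_bevel in the frame of fence below -0.042 m and angle between the x axis of moulding_mid and the x axis of fence, either way round below 0.05 rad and angle between moulding_mid's own z axis and vertical below 0.05 rad and z of moulding_mid in the frame of board between 0.031 and 0.038 m and y of moulding_mid in the frame of stop between -0.08 and -0.072 m and contact force between moulding and fence above 2.5 N and contact force between moulding and board above 4 N and contact force between moulding and the fingers above 3 N and linear speed of moulding below 0.01 m/s); the arm keeps its last pose, push and grip.
It fails at once if cup moved or tipped (distance of cup from where it was at the start of the episode above 0.03 m or angle between cup's own z axis and vertical above 0.5 rad).
It fails at once if jar moved or tipped (distance of jar from where it was at the start of the episode above 0.03 m or angle between jar's own z axis and vertical above 0.5 rad).
It fails at once if paint box moved (distance of paintbox from where it was at the start of the episode above 0.03 m).
It also fails if it takes over 56 s, if anything falls off the work surface, if the arm or the gripper's body presses on something with over 40 N, if the wrist force passes 120 N, or if a joint passes its speed limit or range.

### The arm

A 6-joint arm with a two-finger parallel gripper is mounted at the origin on the work surface. World frame = base frame: x ahead of the robot, y to its left, z up, the work surface at z = 0. Lengths are in m, angles in rad, forces in N, time in s.
With the tool pointing down it reaches from about 0.3 to 0.85 m from the base axis. Payload 4.2 kg.
Tool frame: the origin (TCP) lies at the very end of the fingers, on their centre line; the grasp point (between the pads) lies 19 mm behind it (tcp_to_grasp is the distance from the TCP to the grasp point, in m); z points along the fingers, y is the line along which they close (so a half turn about z gives the same grasp; the last joint's range is limited). The gripper opens to 91 mm and grips with 3 to 60 N. Pads are 32 mm wide; open, the fingers measure 118 mm over their backs; the gripper's body (76 mm by 178 mm) begins 60 mm behind the grasp point.
Start: joints at [1.141, 0.32, 1.565, -0, 1.257, -0.02], TCP at [0.229, 0.527, 0.214] pointing down, gripper open.
Joint ranges: [-3.11, 3.11], [-0.84, 2.01], [0.21, 2.61], [-1.34, 4.49], [0.05, 2.63], [-2.56, 2.56]. Speed limits (rad/s): [2.57, 2.57, 3.14, 3.14, 3.14, 3.14].

### API

Orientations are given as a rotation vector (axis times angle).
In Python, from rig import * gives the robot as it stands. The module is installed in compiled form; this text tells all that it offers.
- The arm moves only by the shell command python3 -m inch 'ROWS' [FORCE]. ROWS is a JSON object of lists of equal length, an entry for each row: "gripper": the finger opening in cm, from 0 to 9.12; "slide": the shift along the world's x, y, z in cm, a list of three; "rotation": the turn, a rotation vector about the world's x, y, z in degrees, a list of three. A call has 1 to 10 rows; each row shifts and turns the commanded pose from where the row before left it; what a row does not reach is not made up. A row lasts 1/12 s, in which the tool goes at most 41.7 mm and 7.16 degrees, less where a joint would pass 70% of its speed; a pose out of reach is approached as far as the arm can. A call is refused whole if a number of a shift passes 4.17 or a number of a turn 7.16, either way. A call with a gripper value outside its range is refused whole. The fingers move at their own pace and stop on an object; FORCE is the grip in N (left out, the last holds). Time passes only in rows, so rows that do not move let the fingers close. It gives the time, the measured TCP pose, the force, the opening and the grip force at its end, in the units of the state.
- get_state(): the state, without advancing time (a new reading comes with each control period).
- camera(name): name is "scene" or "top"; returns a dict with "pixels" (400x640x3 uint8, red, green, blue), "z_map" (400x640 float32, m along the optical axis (not along the pixel's ray), 0 where there is no reading), "mtx" (3x3 intrinsics, pixels), "extrinsics" (4x4, takes a point from world to camera coordinates). Camera axes: x right, y up, looking along -z (the intrinsics and any distortion apply to the point x, -y, -z); pixel columns grow to the right and rows downward; lengths in m; the calibration is good to about 2 mm. A picture is of the moment at which its call begins.
- close_job(): hands the job in; it is judged then, once.
Trained networks look in the newest picture that a camera, given by its name, has taken for a name from the list of things; names that differ only in an ending like _2 or _b are one class to them, and where a whole thing is asked for, a point or a joint stands for the part that bears it (a point fixed in the world has none). Each returns a list of dicts, best first, with "conf" (0 to 1); they miss things now and then, are a little off and sometimes report something else, mostly with a low value. They report only what shows in the picture. A call takes as long as a camera call.
- regions_of(camera, label): "mask" (400x640 bool, what is visible of it) and "bbox" ([left, top, width, height] in pixels, round what is visible of it).
The state is a dict: "clock": time; "joint_positions": joint angles; "qd": joint speeds; "tau": joint torques, N m; "tcp_pos": TCP position; "eef_rot": TCP orientation; "ft_force": force on the tool from outside, world axes, zero at the start; "moment": the same for the moment, N m; "opening": finger opening in m; "grip_force": force on a finger pad.
Only numpy, scipy, OpenCV 4.12 (cv2) and the standard library are available. Lean on these libraries where they do the work, as an engineer would, in place of code of your own. Each camera call takes 0.05 s, during which the arm holds its last target. There are 200 camera calls.

## Working session

There is one attempt and no reset: what is moved stays moved. The work goes in short steps, Python scripts to look and compute and a shell command to move; the robot and the scene stay as the last step left them, time stands still between calls to the robot, and variables do not carry over. Pictures are saved under pics/ and viewed, at most 10 in all, crops included, and the job is handed in when it is done.

```bash
mkdir -p pics; cat > h.py <<'E'
from rig import *
import numpy as np, cv2
def world(c,mask):
    v,u=np.nonzero(mask & (c["z_map"]>0)); z=c["z_map"][v,u]
    K=c["mtx"]; p=np.stack([(u-K[0,2])/K[0,0]*z,-(v-K[1,2])/K[1,1]*z,-z,np.ones_like(z)])
    return (np.linalg.inv(c["extrinsics"])@p)[:3].T
def rect(P):
    r=cv2.minAreaRect((P[:,:2]*1000).astype(np.float32)); return [np.round(x,1) for x in r]
E
python3 - <<'E'
from h import *
for n in("top","scene"):
    c=camera(n); cv2.imwrite(f"pics/{n}0.png",c["pixels"][:,:,::-1])
    for l in("moulding_mid","board","fence","stop","cup","jar","paintbox"):
        for r in regions_of(n,l)[:1]:
            P=world(c,r["mask"])
            if len(P)<5: continue
            t=np.percentile(P[:,2],95); Q=P[P[:,2]>t-.006]
            print(n,l,round(r["conf"],2),r["bbox"],len(P),"ztop",round(t,3),rect(Q))
print(get_state())
E
```

```text
top moulding_mid 0.74 [384.8, 244.8, 39.8, 20.3] 569 ztop 0.039 [array([ 463. , -278.1]), array([120. ,  35.2]), np.float64(79.2)]
top board 0.65 [229.7, 212.2, 86.2, 60.7] 3889 ztop 0.023 [array([502.5, 146. ]), array([259.3, 150.2]), np.float64(80.9)]
top fence 0.79 [228.7, 205.5, 85.2, 17.5] 541 ztop 0.059 [array([586.9, 134.5]), array([255.2,  19.5]), np.float64(80.6)]
top cup 0.85 [347.8, 135.5, 21.9, 30.4] 531 ztop 0.098 [array([ 769. , -130.2]), array([73.5, 72.8]), np.float64(1.0)]
top jar 0.74 [447.3, 219.8, 25.6, 16.8] 376 ztop 0.08 [array([ 524.1, -440.5]), array([49.1, 50.4]), np.float64(69.7)]
top paintbox 0.6 [129.3, 220.5, 67.9, 45.9] 2021 ztop 0.033 [array([507.8, 480.8]), array([ 98.7, 190.3]), np.float64(9.3)]
scene moulding_mid 0.61 [326.0, 129.0, 19.7, 24.5] 297 ztop 0.038 [array([ 462.5, -275.1]), array([123.3,  35.5]), np.float64(80.2)]
scene board 0.76 [353.6, 186.1, 64.1, 71.6] 2280 ztop 0.022 [array([501.1, 150.6]), array([262.4, 147.5]), np.float64(78.9)]
scene fence 0.56 [341.5, 189.4, 36.3, 66.3] 571 ztop 0.057 [array([586.8, 135.5]), array([257.4,  21. ])
[... 504 characters left out ...]
10.4)]
{'clock': 0.8, 'joint_positions': array([ 1.14100436e+00,  3.19553518e-01,  1.56450924e+00, -1.58926694e-05,
        1.25739597e+00, -1.99666200e-02]), 'qd': array([-4.08790835e-04, -1.09146367e-03,  1.62641807e-03, -1.22214511e-03,
       -6.52671080e-05,  3.48829859e-04]), 'tau': array([ 4.17492242e-05, -4.12297261e+01, -2.32216823e+01,  7.28256418e-02,
        3.73389863e-02,  1.02064780e-05]), 'tcp_pos': array([0.22909842, 0.52739875, 0.21399907]), 'eef_rot': array([6.39239882e-01, 3.07582452e+00, 1.99784815e-04]), 'ft_force': array([ 0.55106239, -0.33776599, -0.01034112]), 'moment': array([ 0.0052065 , -0.00025098, -0.00433342]), 'grip_force': 0.0, 'opening': 0.09113757073928432}
```

View pics/top0.png

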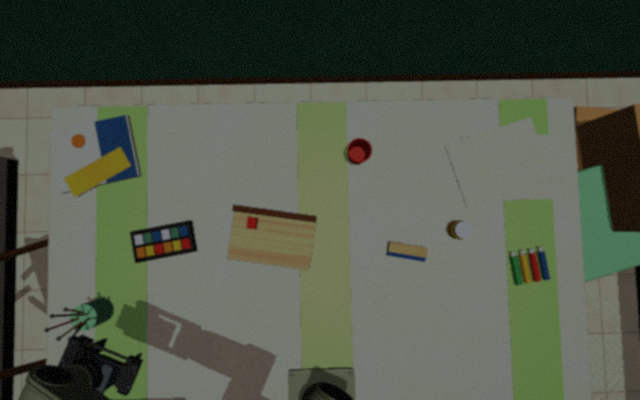

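View pics/scene0.png

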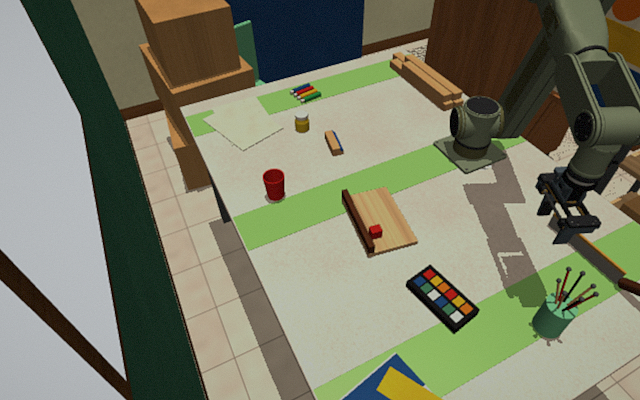

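The top view shows the moulding at about (406,251), bevel towards the robot. The board is at (272,240), with the fence along its far edge and the red stop at (252,223). The cup (358,151), jar (458,229) and paint box (163,241) are clear of the path. The moulding and the board both have a yaw of about -10°. I'll start travelling and refine the poses in the meantime.

```bash
python3 -m inch '{"gripper":[9,9,9,9,9,9,9,9,9,9],"slide":[[1.1,-3.9,0],[1.1,-3.9,0],[1.1,-3.9,0],[1.1,-3.9,0],[1.1,-3.9,0],[1.1,-3.9,0],[1.1,-3.9,0],[1.1,-3.9,0],[1.1,-3.9,0],[1.1,-3.9,0]],"rotation":[[0,0,-7],[0,0,-7],[0,0,-7],[0,0,-7],[0,0,-7],[0,0,-7],[0,0,-7],[0,0,-7],[0,0,-7],[0,0,-7]]}'
python3 -m inch '{"gripper":[9,9,9,9,9,9,9,9],"slide":[[1.1,-3.9,0],[1.1,-3.9,0],[1.1,-3.9,0],[1.1,-3.9,0],[1.1,-3.9,0],[1.1,-3.9,0],[1.1,-3.9,0],[1.1,-3.9,0]],"rotation":[[0,0,-7],[0,0,0],[0,0,0],[0,0,0],[0,0,0],[0,0,0],[0,0,0],[0,0,0]]}'
cat >> h.py <<'E'
def yawfit(P):
    (c,s,a)=cv2.minAreaRect((P[:,:2]*1000).astype(np.float32)); a=a if s[0]>s[1] else a+90
    return (a+90)%180-90-90 if False else ((a-90+90)%180)-90
def ext(P,yaw,org=(0,0)):
    t=np.radians(yaw); R=np.array([[np.cos(t),np.sin(t)],[-np.sin(t),np.cos(t)]])
    Q=(P[:,:2]-org)@R.T*1000; return Q
E
python3 - <<'E'
from h import *
for n in("top","scene"):
    c=camera(n)
    for l in("moulding_mid","fence","stop","board"):
        for r in regions_of(n,l)[:1]:
            P=world(c,r["mask"]); 
            if len(P)<5: continue
            lo={"moulding_mid":.008,"fence":.045,"stop":.042,"board":.012}[l]
            P=P[P[:,2]>lo]; y=yawfit(P); Q=ext(P,-9.4)
            print(n,l,round(r["conf"],2),len(P),"yaw",round(y,1),"x/y pct(1,50,99) in -9.4 frame",np.percentile(Q,[1,50,99],axis=0).round(1).T.tolist())
    h=cv2.cvtColor(c["pixels"],cv2.COLOR_RGB2HSV)
    P=world(c,((h[:,:,0]<6)|(h[:,:,0]>174))&(h[:,:,1]>150)&(h[:,:,2]>60))
    P=P[(abs(P[:,0]-.55)<.06)&(abs(P[:,1]-.19)<.06)]; T=P[P[:,2]>.045];Q=ext(T,-9.4)
    print("red",len(P),len(T),np.percentile(Q,[1,50,99],axis=0).round(1).T.tolist())
E
```

```text
clock: 1.63
tcp_pos: [0.3391, 0.1356, 0.2143]
eef_rot: [2.293, 2.146, 0.002]
ft_force: [0.8, -0.5, -1.0]
opening: 0.0902
grip_force: 0.0
clock: 2.3
tcp_pos: [0.4272, -0.1768, 0.2142]
eef_rot: [2.415, 2.008, 0.001]
ft_force: [0.5, 1.1, -0.3]
opening: 0.0902
grip_force: 0.0
top moulding_mid 0.47 250 yaw -10.8 x/y pct(1,50,99) in -9.4 frame [[474.9, 494.4, 518.3], [-259.3, -231.7, -140.0]]
top fence 0.95 513 yaw -9.2 x/y pct(1,50,99) in -9.4 frame [[547.3, 557.0, 566.7], [104.5, 223.8, 350.7]]
top stop 0.64 112 yaw 80.1 x/y pct(1,50,99) in -9.4 frame [[501.6, 518.6, 535.6], [276.9, 290.8, 305.5]]
top board 0.91 3799 yaw -9.3 x/y pct(1,50,99) in -9.4 frame [[398.7, 469.6, 545.7], [99.0, 222.1, 353.3]]
red 90 86 [[504.2, 519.5, 534.4], [277.0, 289.8, 302.7]]
scene moulding_mid 0.66 171 yaw -32.1 x/y pct(1,50,99) in -9.4 frame [[500.5, 521.3, 546.4], [275.4, 303.9, 312.1]]
scene fence 0.85 407 yaw -9.4 x/y pct(1,50,99) in -9.4 frame [[546.4, 557.9, 566.6], [103.6, 248.7, 357.9]]
scene stop 0.68 104 yaw 80.1 x/y pct(1,50,99) in -9.4 frame [[501.0, 519.2, 536.1], [279.1, 297.5, 310.4]]
scene board 0.75 2230 yaw -9.6 x/y pct(1,50,99) in -9.4 frame [[398.6, 462.2, 533.8], [102.5, 232.3, 357.5]]
red 140 85 [[504.0, 521.4, 549.7], [281.2, 297.5, 316.7]]
```

```bash
python3 -m inch '{"gripper":[9,9,9,9,9,9,9,9],"slide":[[1.0,-3.3,0],[1.0,-3.3,0],[1.1,-3.3,0],[0,0,-4],[0,0,-4],[0,0,-4],[0,0,-2],[0,0,0]],"rotation":[[0,0,0],[0,0,0],[0,0,0],[0,0,0],[0,0,0],[0,0,0],[0,0,0],[0,0,0]]}'
python3 - <<'E'
from h import *
c=camera("scene"); cv2.imwrite("pics/s1.png",cv2.resize(c["pixels"][80:200,250:450,::-1],(800,480)))
E
```

```text
clock: 3.47
tcp_pos: [0.455, -0.2709, 0.0696]
eef_rot: [-2.406, -2.004, 0.005]
ft_force: [-0.2, 0.8, -0.2]
opening: 0.0902
grip_force: 0.0
```

View pics/s1.png

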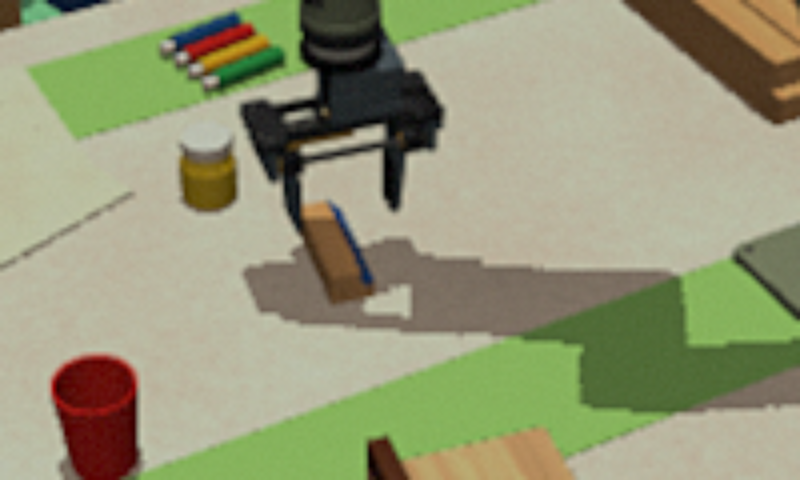

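The fingers straddle the moulding, with the tips near (297,215) and (397,205) and the moulding running from (320,205) to (350,295). Next I descend and grip.

```bash
python3 -m inch '{"gripper":[9,9,9,9,9,4,4,4,4,4],"slide":[[0.2,-0.3,-2.5],[0,-0.1,-2.5],[0,0,-1.0],[0,0,-0.3],[0,0,0],[0,0,0],[0,0,0],[0,0,0],[0,0,0],[0,0,0]],"rotation":[[0,0,0],[0,0,0],[0,0,0],[0,0,0],[0,0,0],[0,0,0],[0,0,0],[0,0,0],[0,0,0],[0,0,0]]}' 20
```

```text
clock: 4.35
tcp_pos: [0.4604, -0.2778, 0.0116]
eef_rot: [2.414, 2.009, 0.001]
ft_force: [-0.6, 0.3, -0.1]
opening: 0.0601
grip_force: 0.0
```

```bash
python3 -m inch '{"gripper":[5.6,4,4,4,4,4],"slide":[[0,0,-0.5],[0,0,0],[0,0,0],[0,0,0],[0,0,0],[0,0,0]],"rotation":[[0,0,0],[0,0,0],[0,0,0],[0,0,0],[0,0,0],[0,0,0]]}' 20
```

```text
clock: 4.85
tcp_pos: [0.46, -0.2775, 0.0058]
eef_rot: [-2.415, -2.009, 0.0]
ft_force: [0.3, -0.2, -0.7]
opening: 0.0448
grip_force: 20.0
```

```bash
python3 -m inch '{"gripper":[4,4,4,4,4,4,4,4],"slide":[[0,0,2],[0,0,4],[0,0,4],[0.5,3.5,1],[0.6,4,0],[0.6,4,0],[0.6,4,0],[0.6,4,0]],"rotation":[[0,0,0],[0,0,0],[0,0,0],[0,0,0.2],[0,0,0.2],[0,0,0.2],[0,0,0.3],[0,0,0.2]]}'
python3 -m inch '{"gripper":[4,4,4,4,4,4,4,4],"slide":[[0.6,4,0],[0.6,4,0],[0.6,4,0],[0.6,4,0],[0.5,3,0],[0.3,1.5,0],[0,0,0],[0,0,0]],"rotation":[[0,0,0],[0,0,0],[0,0,0],[0,0,0],[0,0,0],[0,0,0],[0,0,0],[0,0,0]]}'
python3 - <<'E'
from h import *
c=camera("scene"); cv2.imwrite("pics/s2.png",cv2.resize(c["pixels"][120:270,300:500,::-1],(800,600)))
for l in("moulding_mid",):
    for r in regions_of("scene",l)[:1]:
        P=world(c,r["mask"]); print(l,r["conf"],r["bbox"],len(P),P.mean(0).round(3))
E
```

```text
clock: 5.52
tcp_pos: [0.4889, -0.0809, 0.1162]
eef_rot: [2.396, 2.031, 0.001]
ft_force: [1.4, -0.3, -1.6]
opening: 0.0449
grip_force: 20.0
clock: 6.18
tcp_pos: [0.5208, 0.1228, 0.1157]
eef_rot: [2.393, 2.035, -0.001]
ft_force: [0.1, -1.3, -1.1]
opening: 0.0452
grip_force: 20.0
moulding_mid 0.22 [340.0, 187.8, 37.2, 65.4] 537 [0.593 0.154 0.048]
```

View pics/s2.png

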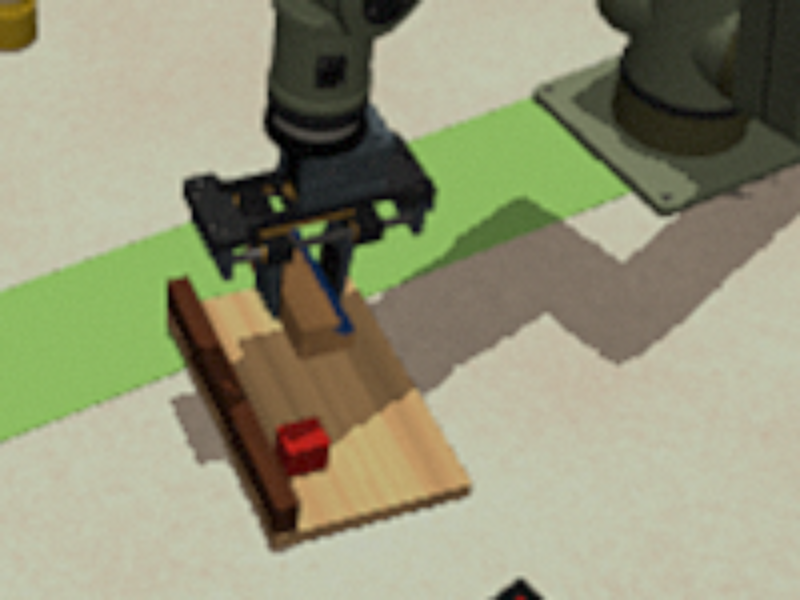

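The moulding hangs level at about (315,300) over the board, with the bevel to the open side. The stop is at (303,445) and the fence runs along the left, all clear. Next I lower it.

```bash
python3 -m inch '{"gripper":[4,4,4,4,4,4],"slide":[[-0.3,0,-3.5],[0,0,-3.5],[0,0,-1.5],[0,0,-0.4],[0,0,-0.2],[0,0,0]],"rotation":[[0,0,0],[0,0,0],[0,0,0],[0,0,0],[0,0,0],[0,0,0]]}'
```

```text
clock: 6.78
tcp_pos: [0.5188, 0.1217, 0.0256]
eef_rot: [2.396, 2.03, 0.002]
ft_force: [-0.5, 0.3, -1.3]
opening: 0.0451
grip_force: 20.0
```

```bash
python3 -m inch '{"gripper":[4,4,4,6,6,6,6,6,6,6],"slide":[[0,0,-0.15],[0,0,0],[0,0,0],[0,0,0],[0,0,0],[0,0,0],[0,0,0],[0,0,0],[0,0,0],[0,0,0]],"rotation":[[0,0,0],[0,0,0],[0,0,0],[0,0,0],[0,0,0],[0,0,0],[0,0,0],[0,0,0],[0,0,0],[0,0,0]]}'
```

```text
clock: 7.62
tcp_pos: [0.5181, 0.1224, 0.0235]
eef_rot: [2.396, 2.032, 0.0]
ft_force: [0.3, 0.4, 0.3]
opening: 0.0602
grip_force: 0.0
```

```bash
python3 -m inch '{"gripper":[6,6,6,6,6,6,6,6,6,6],"slide":[[0,0,0],[0,0,1],[0,0,3],[0,0,3],[-1,0.2,2],[-1,0.1,0],[-1,0.2,0],[-1,0.2,0],[-1,0.2,0],[-0.4,0,0]],"rotation":[[0,0,0],[0,0,0],[0,0,0],[0,0,0],[0,0,7],[0,0,7],[0,0,7],[0,0,7],[0,0,7],[0,0,7]]}'
python3 -m inch '{"gripper":[6,6,6,6,6,6,6,6],"slide":[[0,0,0],[0,0,0],[0,0,0],[0,0,0],[0,0,0],[0,0,0],[0,0,0],[0,0,0]],"rotation":[[0,0,7],[0,0,7],[0,0,7],[0,0,7],[0,0,7],[0,0,7],[0,0,6],[0,0,0]]}'
python3 - <<'E'
from h import *
c=camera("scene"); cv2.imwrite("pics/s3.png",cv2.resize(c["pixels"][120:270,300:500,::-1],(800,600)))
print(get_state()["joint_positions"].round(2))
for n in("top","scene"):
    c=camera(n)
    for r in regions_of(n,"moulding_mid")[:1]:
        P=world(c,r["mask"]); P=P[P[:,2]>.03]; Q=ext(P,-9.4); print(r["conf"],len(P),yawfit(P),np.percentile(Q,[2,50,98],axis=0).round(1).T.tolist())
E
```

```text
clock: 8.45
tcp_pos: [0.4627, 0.1316, 0.1143]
eef_rot: [-1.499, -2.761, -0.0]
ft_force: [-0.9, -0.2, -0.1]
opening: 0.0597
grip_force: 0.0
clock: 9.12
tcp_pos: [0.4642, 0.1314, 0.1142]
eef_rot: [0.254, 3.131, 0.0]
ft_force: [0.2, 0.0, 1.1]
opening: 0.0597
grip_force: 0.0
[ 0.25  0.27  1.92  0.    0.95 -1.15]
0.8 551 -9.996757507324219 [[470.4, 492.6, 513.1], [147.0, 205.7, 262.0]]
0.92 431 -10.116455078125 [[468.7, 496.6, 513.4], [149.2, 214.7, 268.1]]
```

View pics/s3.png

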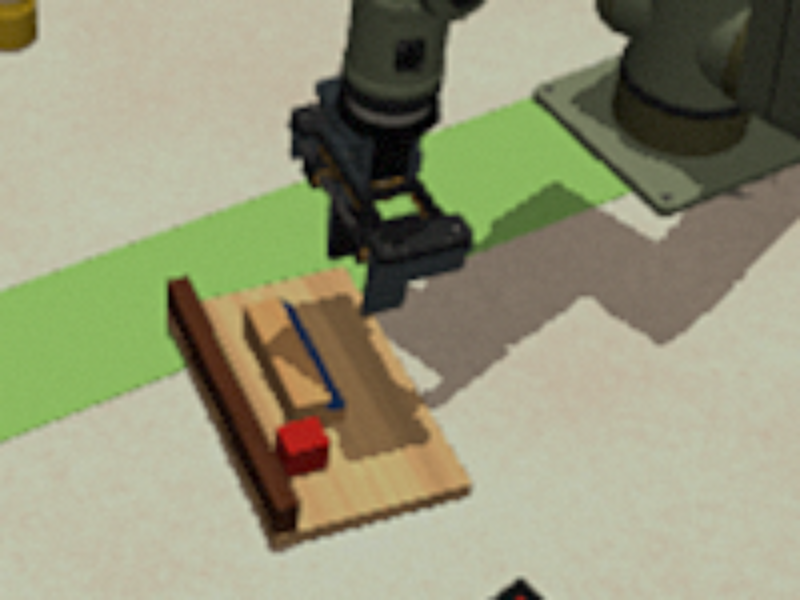

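The moulding is released flat on the board at about (300,355), bevel to the open side, with roughly 10 mm to the stop. Next I lower the spread fingers behind it and push it to the fence.

```bash
python3 -m inch '{"gripper":[6,6,6,6,6,6,6,6,6,6],"slide":[[0,0,-3.5],[0,0,-3.5],[0,0,-1.6],[0,0,0],[1,-0.16,0],[0.8,-0.13,0],[0.8,-0.13,0],[0.8,-0.13,0],[0.6,-0.1,0],[0,0,0]],"rotation":[[0,0,0],[0,0,0],[0,0,0],[0,0,0],[0,0,0],[0,0,0],[0,0,0],[0,0,0],[0,0,0],[0,0,0]]}'
```

```text
clock: 10.2
tcp_pos: [0.5066, 0.1248, 0.0283]
eef_rot: [0.258, 3.128, 0.001]
ft_force: [0.5, -0.2, -0.2]
opening: 0.0602
grip_force: 0.0
```

```bash
python3 -m inch '{"gripper":[6,6,6,6],"slide":[[0.3,-0.05,0],[0.3,-0.05,0],[0.2,-0.03,0],[0,0,0]],"rotation":[[0,0,0],[0,0,0],[0,0,0],[0,0,0]]}'
python3 -m inch '{"gripper":[6,6],"slide":[[0.2,-0.03,0],[0,0,0]],"rotation":[[0,0,0],[0,0,0]]}'
```

```text
clock: 10.53
tcp_pos: [0.512, 0.1235, 0.0274]
eef_rot: [-0.257, -3.131, 0.0]
ft_force: [-1.4, 0.1, 0.3]
opening: 0.06
grip_force: 0.4
clock: 10.7
tcp_pos: [0.5121, 0.1234, 0.0273]
eef_rot: [-0.256, -3.127, 0.001]
ft_force: [-5.7, 1.3, 4.5]
opening: 0.0599
grip_force: 2.7
```

```bash
python3 -m inch '{"gripper":[6,6,6,6,4,2,0,0,0,0],"slide":[[-1,0.16,0],[-0.2,0.03,2],[0,0,3],[0,0,2],[0.8,-2.4,0],[0.8,-2.4,0],[0.8,-2.4,0],[0.6,-2.2,0],[0,0,0],[0,0,0]],"rotation":[[0,0,0],[0,0,0],[0,0,0],[0,0,0],[0,0,0],[0,0,0],[0,0,0],[0,0,0],[0,0,0],[0,0,0]]}'
python3 - <<'E'
from h import *
print(ext(get_state()["tcp_pos"][None],-9.4))
for n in("top","scene"):
    c=camera(n)
    if n=="scene": cv2.imwrite("pics/s4.png",cv2.resize(c["pixels"][120:270,300:500,::-1],(800,600)))
    for r in regions_of(n,"moulding_mid")[:1]:
        P=world(c,r["mask"]); P=P[P[:,2]>.03]; Q=ext(P,-9.4); print(r["conf"],len(P),yawfit(P),np.percentile(Q,[2,50,98],axis=0).round(1).T.tolist())
E
```

```text
clock: 11.53
tcp_pos: [0.5321, 0.0306, 0.0974]
eef_rot: [0.26, 3.13, 0.001]
ft_force: [-0.7, 0.3, 0.7]
opening: 0.0231
grip_force: 0.0
[[519.97944551 117.09574574]]
0.59 178 -1.7862472534179688 [[505.3, 524.8, 543.8], [222.8, 243.6, 263.1]]
0.58 357 -9.190750122070312 [[502.3, 526.4, 545.9], [149.1, 214.5, 266.9]]
```

View pics/s4.png

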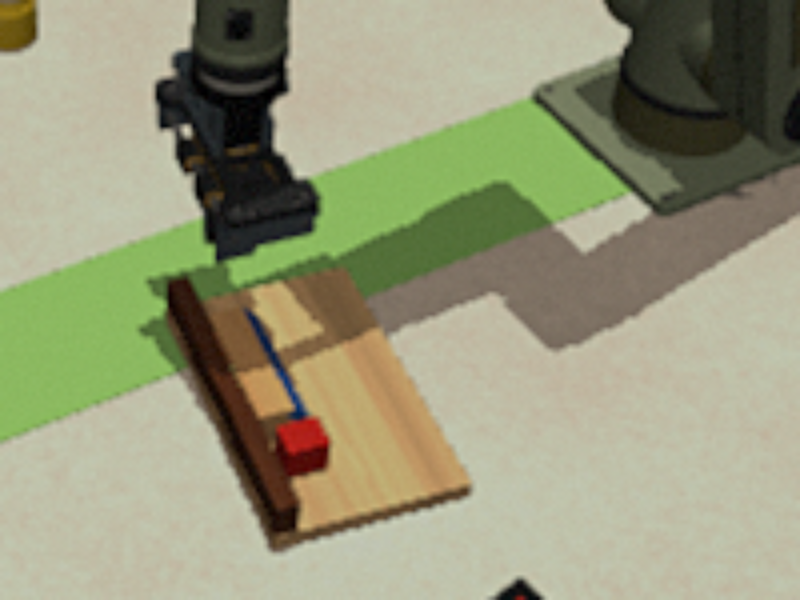

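The moulding now lies along the fence, about (240,320) to (300,400), just short of the stop. The gripper is over its near end. Next I lower the closed fingers and push towards the stop.

```bash
python3 -m inch '{"gripper":[0,0,0,0,0,0,0,0,0],"slide":[[0,0,0],[0,0,-2.5],[0,0,-2.5],[0,0,-1.6],[0,0,0],[0.16,1,0],[0.1,0.6,0],[0.08,0.5,0],[0,0,0]],"rotation":[[0,0,0],[0,0,0],[0,0,0],[0,0,0],[0,0,0],[0,0,0],[0,0,0],[0,0,0],[0,0,0]]}'
```

```text
clock: 12.48
tcp_pos: [0.5367, 0.0537, 0.0327]
eef_rot: [0.254, 3.128, 0.001]
ft_force: [-0.5, -0.3, -0.0]
opening: 0.0006
grip_force: 0.0
```

```bash
python3 -m inch '{"gripper":[0,0,0],"slide":[[0.05,0.3,0],[0.05,0.3,0],[0,0,0]],"rotation":[[0,0,0],[0,0,0],[0,0,0]]}'
python3 -m inch '{"gripper":[0,0,0],"slide":[[0.03,0.2,0],[0.03,0.2,0],[0,0,0]],"rotation":[[0,0,0],[0,0,0],[0,0,0]]}'
```

```text
clock: 12.73
tcp_pos: [0.5369, 0.0586, 0.032]
eef_rot: [0.256, 3.13, 0.001]
ft_force: [-0.6, -0.0, 0.0]
opening: 0.0005
grip_force: 0.0
clock: 12.98
tcp_pos: [0.5369, 0.0598, 0.0318]
eef_rot: [-0.254, -3.131, 0.007]
ft_force: [-1.5, -10.5, 3.6]
opening: -0.0002
grip_force: 5.4
```

```bash
python3 -m inch '{"gripper":[0,0,0,0,2,6,6,6,6,6],"slide":[[-0.2,-1.2,0],[0,0,2],[0,0,2.5],[0,0,1.5],[-0.7,2.1,0],[-0.7,2.1,0],[-0.7,2.2,0],[-0.7,2.2,0],[0,0,0],[0,0,0]],"rotation":[[0,0,0],[0,0,0],[0,0,0],[0,0,0],[0,0,0],[0,0,0],[0,0,0],[0,0,0],[0,0,0],[0,0,0]]}'
python3 - <<'E'
from h import *
s=get_state();print(ext(s["tcp_pos"][None],-9.4),s["opening"])
E
```

```text
clock: 13.82
tcp_pos: [0.5067, 0.1366, 0.0914]
eef_rot: [-0.254, -3.131, -0.0]
ft_force: [-0.1, 0.3, -0.2]
opening: 0.0376
grip_force: 0.0
[[477.5668517  217.56131078]] 0.037569000207472225
```

```bash
python3 -m inch '{"gripper":[6,6,6,6,6,6,6,6,6],"slide":[[0,0,-1.6],[0,0,-1.5],[0,0,0],[0,0,0],[0,0,0],[0.5,-0.08,-0.5],[0.5,-0.08,-0.5],[0.3,-0.05,-0.3],[0,0,0]],"rotation":[[0,0,0],[0,0,0],[0,0,0],[0,0,0],[0,0,0],[0,0,0],[0,0,0],[0,0,0],[0,0,0]]}'
python3 -m inch '{"gripper":[6,6,6],"slide":[[0.15,-0.02,-0.15],[0.15,-0.03,-0.15],[0,0,0]],"rotation":[[0,0,0],[0,0,0],[0,0,0]]}'
```

```text
clock: 14.57
tcp_pos: [0.5208, 0.1339, 0.0469]
eef_rot: [-0.257, -3.131, 0.0]
ft_force: [0.8, -0.6, -0.2]
opening: 0.06
grip_force: 0.0
clock: 14.82
tcp_pos: [0.5221, 0.1337, 0.0451]
eef_rot: [-0.257, -3.129, -0.0]
ft_force: [-3.7, -0.0, 7.1]
opening: 0.0598
grip_force: 4.3
```

```bash
python3 -m inch '{"gripper":[6,6,6,6],"slide":[[0.15,-0.03,-0.1],[0.15,-0.02,-0.1],[0,0,0],[0,0,0]],"rotation":[[0,0,0],[0,0,0],[0,0,0],[0,0,0]]}'
python3 -m inch '{"gripper":[6,6,6,6],"slide":[[0,0,0],[0,0,0],[0,0,0],[0,0,0]],"rotation":[[0,0,0],[0,0,0],[0,0,0],[0,0,0]]}'
python3 - <<'E'
from h import *
for n in("top","scene"):
    c=camera(n)
    if n=="scene": cv2.imwrite("pics/s5.png",cv2.resize(c["pixels"][120:270,300:500,::-1],(800,600)))
    for l in ("moulding_mid","fence","stop"):
      for r in regions_of(n,l)[:1]:
        P=world(c,r["mask"]); P=P[P[:,2]>.042]; Q=ext(P,-9.4); print(n,l,round(r["conf"],2),len(P),round(yawfit(P),1),np.percentile(Q,[2,50,98],axis=0).round(1).T.tolist())
E
```

```text
clock: 15.15
tcp_pos: [0.5226, 0.1337, 0.0447]
eef_rot: [-0.257, -3.124, -0.0]
ft_force: [-13.2, 2.6, 22.1]
opening: 0.0598
grip_force: 12.5
clock: 15.48
tcp_pos: [0.5225, 0.1337, 0.0447]
eef_rot: [-0.257, -3.125, -0.0]
ft_force: [-12.8, 2.1, 22.0]
opening: 0.06
grip_force: 12.4
top moulding_mid 0.62 91 -9.7 [[532.1, 539.9, 546.1], [158.2, 185.5, 275.5]]
top fence 0.69 526 -9.2 [[547.3, 557.3, 566.8], [103.8, 232.8, 349.6]]
scene moulding_mid 0.88 330 -12.2 [[506.2, 527.7, 547.8], [161.8, 228.0, 278.9]]
scene fence 0.72 325 -7.6 [[506.3, 528.0, 545.6], [160.9, 221.2, 277.9]]
scene stop 0.69 87 87.1 [[505.1, 521.2, 536.5], [281.5, 299.6, 309.6]]
```

View pics/s5.png

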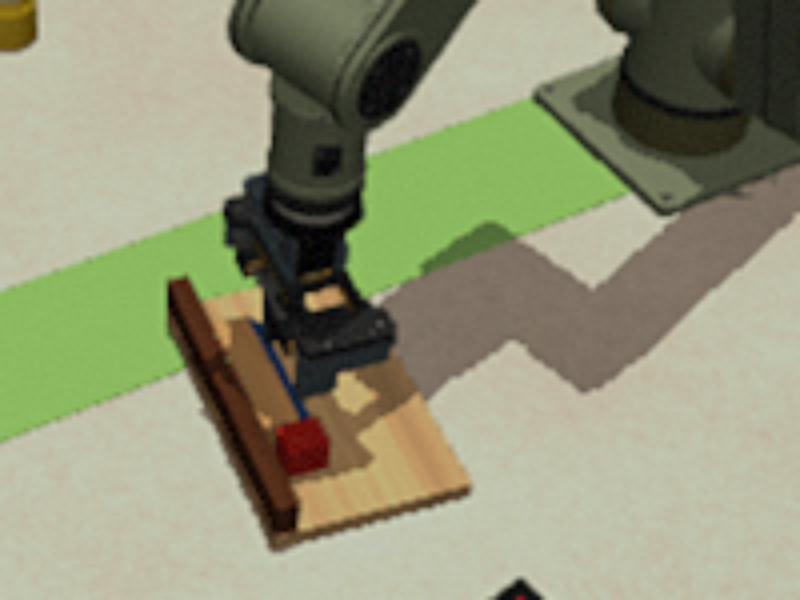

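The moulding is home: back against the fence, end at the stop (303,445), and both fingers are on the blue bevel. The push is mostly downward, so I'll shift some of it towards the fence in case board friction is taking up the sideways share.

```bash
python3 -m inch '{"gripper":[6,6,6,6],"slide":[[0.15,-0.03,0.08],[0.1,-0.02,0.05],[0,0,0],[0,0,0]],"rotation":[[0,0,0],[0,0,0],[0,0,0],[0,0,0]]}'
python3 -m inch '{"gripper":[6,6,6,6],"slide":[[0,0,0],[0,0,0],[0,0,0],[0,0,0]],"rotation":[[0,0,0],[0,0,0],[0,0,0],[0,0,0]]}'
```

```text
clock: 16.22
tcp_pos: [0.5228, 0.1335, 0.0449]
eef_rot: [-0.257, -3.12, -0.0]
ft_force: [-15.9, 4.1, 17.6]
opening: 0.0601
grip_force: 12.1
clock: 16.55
tcp_pos: [0.5228, 0.1335, 0.0449]
eef_rot: [-0.257, -3.12, -0.0]
ft_force: [-14.6, 4.5, 18.3]
opening: 0.0599
grip_force: 12.1
```

```bash
python3 -c "
from rig import *
print(close_job())"
```

```text
the job is handed in; nothing more can be done
None
```

I handed the job in with the moulding flat on the board, its back against the fence and its end at the stop, and the fingers pushing on the bevel with about 15 N towards the fence and 18 N down; no verdict came back.

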